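# Line up the quarter-turn fastener and hold the dryer cover on its seal

## Robot

A 6-joint arm with a two-finger parallel gripper is mounted at the origin on a cart in front of the work surface, level with it; the furniture and walls round the work are solid. World frame = base frame: x ahead of the robot, y to its left, z up, the work surface at z = 0. Lengths are in m, angles in rad, forces in N, time in s.
With the tool pointing down it reaches from about 0.25 to 0.85 m from the base axis. Payload 12.5 kg.
Tool frame: the origin (TCP) lies at the very end of the fingers, on their centre line; the grasp point (between the pads) lies 19 mm behind it (env.grasp_offset is the distance from the TCP to the grasp point, in m); z points along the fingers, y is the line along which they close (so a half turn about z gives the same grasp; the last joint's range is limited). The gripper opens to 93 mm and grips with 3 to 60 N. Pads are 15 mm wide; open, the fingers measure 128 mm over their backs; the gripper's body (75 mm by 188 mm) begins 65 mm behind the grasp point.
Start: joints at [1.245, 0.351, 1.652, -0, 1.139, -0.085], TCP at [0.131, 0.534, 0.219] pointing down, gripper open.
Joint ranges: [-2.75, 2.75], [-0.79, 2.1], [0.01, 2.65], [-1.57, 4.71], [0.07, 3.14], [-2.87, 2.87]. Speed limits (rad/s): [2.22, 2.22, 2.79, 3.14, 3.14, 3.14].

## Interface

Orientations are given as a unit quaternion [x, y, z, w].
In Python, from bench import env gives the robot as it stands.
- The arm moves only by the tool move_tool, called after "Emit:" by a JSON object that holds its "method" and its "body". Schema: {"type":"object","properties":{"steps":{"type":"array","items":{"type":"object","properties":{"dx":{"type":"number"},"dy":{"type":"number"},"dz":{"type":"number"},"rz":{"type":"number"}},"additionalProperties":false},"minItems":1,"maxItems":20},"jaw":{"type":"number"},"force":{"type":"number"},"only":{"type":"string"},"quiet":{"type":"boolean"},"lines":{"type":"string"}},"required":["steps"],"additionalProperties":false}. steps is a list of rows, 1 to 20 of them, each an object with the fields dx, dy, dz (the shift in m), rz (a turn about the tool's z in rad); a field left out counts as zero; each row shifts and turns the commanded pose from where the row before left it, along the tool's axes as they then stand; what a row does not reach is not made up. A row lasts 1/10 s, in which the tool goes at most 0.05 m and 0.15 rad, less where a joint would pass 70% of its speed; a pose out of reach is approached as far as the arm can. jaw is the finger opening in m, set as the call begins (left out keeps the last). The fingers move at their own pace and stop on an object; force is the grip in N (left out, the last holds). Time passes only in rows, so rows that do not move let the fingers close. The tool returns the time, the measured TCP pose, the force, the opening and the grip force at its end. only (a regular expression) keeps the lines of the reply that match it, lines (a string "A,B") keeps lines A to B, and quiet returns only ok. Input that does not fit is refused with a message, and nothing moves.
- env.sense(): the state, without advancing time (a new reading comes with each control period).
- env.snapshot(name): name is "side" or "top"; returns the picture (384x512x3 uint8, red, green, blue); there is no depth.
- env.calibration(name): a dict with "fov_y" (degrees; the focal length in pixels is half the picture's height over the tangent of half this angle, whatever the lens; pixels are square), "cx", "cy" (the principal point, pixels), "origin" and "rotation" of the camera in the world. Camera axes: x right, y up, looking along -z (the intrinsics and any distortion apply to the point x, -y, -z); pixel columns grow to the right and rows downward; lengths in m; the calibration is good to about 2 mm. A picture is of the moment at which its call begins. calibration takes no time and is no camera call.
- env.hand_in(): hands the job in; it is judged then, once.
The state is a dict: "t": time; "joint_positions": joint angles; "qd": joint speeds; "effort": joint torques, N m; "tool_pos": TCP position; "tool_rot": TCP orientation; "wrist_force": force on the tool from outside, world axes, zero at the start; "torque": the same for the moment, N m; "grip_width": finger opening in m; "finger_force": force on a finger pad.
Only numpy, scipy, OpenCV 4.12 (cv2) and the standard library are available. Lean on these libraries where they do the work, as an engineer would, in place of code of your own. Each camera call takes 0.05 s, during which the arm holds its last target. There are 200 camera calls.

## Task

The small white dryer unit on the bench has to be closed: first turn its orange quarter-turn fastener until the wing lines up with the black marks beside it, so that it can pass through the slot in the blue cover. Then pick up the cover by its black handle, lower it onto the unit with the wing coming up through the slot, and press it firmly, but not harder than a hand would, against the metal frame so that the rubber seal is squeezed down. Finish while still holding the cover pressed down (a colleague will lock the fastener), and leave the amber bottle, the blue-lidded jar and the tape roll where they stand.

Things in the scene. Friction and masses are not known exactly. Their poses are not given: they have to be found in the camera images.
- dryer: Fixed white box; deck 50 mm above the bench, spans x -115..75, y +-75 mm. Origin at bench level under the middle of its compartment; the fastener stands 80 mm along -x; z up. An aluminium frame (outer 124 x 110 mm, top 4 mm above deck) surrounds a black seal (top 8 mm above deck when free). The seated cover has its origin straight above this origin and its x axis along this x.
- compartment (a point): Middle of the compartment at the height of the free seal's top, 58 mm above the bench; axes as the dryer's.
- seal (a joint): How far the seal is squeezed down, m: 0 free, 0.004 when the cover lies on the metal frame. Springy, about 2.5 N per mm: about 10 N in all, of which the cover's own weight gives about 2 N.
- fastener (a joint): Fastener angle, rad, anticlockwise from above: 0 = wing along the dryer's y axis, in line with the two black marks on the deck and the slot of a seated cover; 1.57 = wing along the dryer's x axis. No click or stop at 0 (range -0.5 to 1.75); it turns against light friction (0.04 Nm) and stays where it is left.
- wing_top (a point): Top of the orange wing on the fastener's axis, 28 mm above the deck, 80 mm along -x from the dryer's origin. The wing is 30 mm long, 9 mm thick, 14 mm high (14 to 28 mm above the deck) on a 9 mm round stud. This point's y axis runs along the wing, x across it.
- cover: Loose blue plate, about 0.2 kg, lying flat on the bench, 5 mm thick. Origin under the middle of its main plate (124 x 110 mm); z up. A tongue 56 mm wide reaches to 102 mm along -x and has a slot through it. In the middle stands a black ridge handle, 64 mm long along x, 12 mm thick along y, top 39 mm above the underside.
- cover_slot (a point): Middle of the slot at the plate's top face, 80 mm along -x from the cover's origin. The slot measures 38 mm along the cover's y and 17 mm along its x.
- cover_grip (a point): Grip point in the handle, 28 mm above the cover's underside; axes as the cover's (handle along x, grip across y).
- amber_bottle: Bystander: brown glass bottle with black cap, 39 mm wide, 89 mm high; origin at its underside.
- sample_jar: Bystander: white jar with blue lid, 56 mm wide, 72 mm high; origin at its underside.
- label_tape: Bystander: roll of white tape lying flat, 68 mm wide, 19 mm high; origin at its underside.

How it is judged:
On the way, in this order (a step that is already met when the one before it is completed fails the run):
1. the fastener's wing is lined up with the black marks (within 0.2 rad) while the cover is still off the unit (value of joint fastener between -0.2 and 0.2 rad and horizontal distance between cover and compartment above 0.1 m and height (world z) of cover below 0.03 m), for 0.2 s.
2. the cover is lifted clear of the bench (height (world z) of cover above 0.06 m), for 0.1 s.
At the end, for the whole second after the job is handed in: Robot still holding the cover down (3 N or more; cover on unit 6.5 N or more); cover level within 0.06 rad, centred within 8 mm, turned within 0.16 rad, wing up through the slot (axes within 10 mm, wing within 0.3 rad of the marks), seal squeezed 3 mm or more of 4, at rest (horizontal distance between cover and compartment below 0.008 m and angle between the x axis of cover and the x axis of dryer, either way round below 0.16 rad and horizontal distance between cover_slot and wing_top below 0.01 m and height (world z) of cover below 0.057 m and angle between cover's own z axis and vertical below 0.06 rad and value of joint seal above 0.003 m and value of joint fastener between -0.3 and 0.3 rad and contact force between any of the fingers, the arm and cover above 3 N and contact force between cover and dryer above 6.5 N and linear speed of cover below 0.01 m/s); the arm keeps its last pose, push and grip.
It fails at once if a bystander (amber bottle, jar, tape roll) is moved more than 30 mm (distance of any of amber_bottle, sample_jar, label_tape from where it was at the start of the episode above 0.03 m).
It fails at once if a bottle or jar is tipped (angle between any of amber_bottle, sample_jar's own z axis and vertical above 0.4 rad).
It fails at once if the cover is pressed on the unit with more than 70 N (contact force between cover and dryer above 70 N).
It also fails if it takes over 48 s, if anything falls off the work surface, if the arm or the gripper's body presses on something with over 40 N, if the wrist force passes 120 N, or if a joint passes its speed limit or range.

## Working session

There is one attempt and no reset: what is moved stays moved. The work goes in short steps, Python scripts to look and compute and a tool call to move; the robot and the scene stay as the last step left them, time stands still between calls to the robot, and variables do not carry over. Pictures are saved under pics/ and viewed, at most 10 in all, crops included, and the job is handed in when it is done.

```bash
ls; mkdir -p pics; python3 - <<'E'
from bench import env
import cv2
for n in("top","side"):
    cv2.imwrite(f"pics/{n}0.png",env.snapshot(n)[:,:,::-1]); print(n,env.calibration(n))
print(env.sense(),env.grasp_offset)
E
```

```text
bench.py
pics
top {'fov_y': 47.60538411133754, 'cx': 259.46792744708216, 'cy': 189.3552333157553, 'origin': array([ 0.31780348, -0.08939242,  1.05832637]), 'rotation': array([-0.07792942,  0.07856503,  0.70851198, -0.69696866])}
side {'fov_y': 43.353621462452764, 'cx': 264.61918113432665, 'cy': 184.80102944765287, 'origin': array([ 0.11906937, -0.83475537,  0.81827533]), 'rotation': array([ 0.40677648, -0.10053895, -0.22898541,  0.8786299 ])}
{'t': 0.1, 'joint_positions': array([ 1.24541176e+00,  3.51143939e-01,  1.65234473e+00, -2.08944481e-05,
        1.13908273e+00, -8.46055976e-02]), 'qd': array([-1.30988535e-03, -3.94813538e-04, -1.63486071e-03,  1.36045254e-03,
       -5.65633669e-05, -1.01763769e-03]), 'effort': array([ 1.20290330e-03, -4.98031390e+01, -2.85704291e+01,  6.99126511e-02,
        2.39164580e-02, -2.54906615e-05]), 'tool_pos': array([0.13104025, 0.53385464, 0.21818214]), 'tool_rot': array([ 1.20094522e-01,  9.92762341e-01, -4.81052734e-04, -9.03289801e-05]), 'wrist_force': array([ 0.37117833,  0.17574695, -0.71563627]), 'torque': array([-0.02831554,  0.04053426, -0.01264172]), 'finger_force': 0.0, 'grip_width': 0.09318765911662927} 0.0188
```

View pics/top0.png

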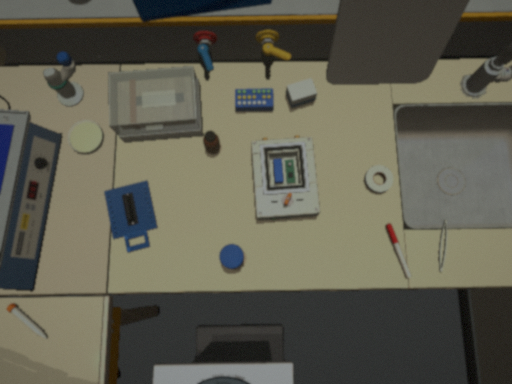

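View pics/side0.png

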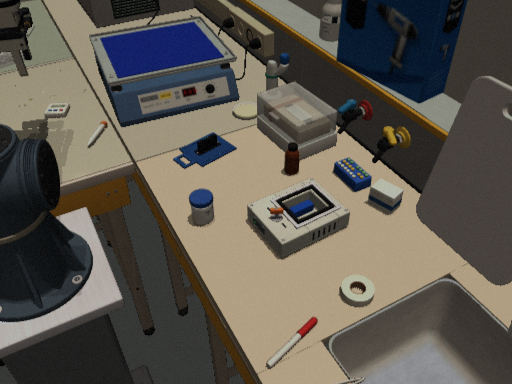

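The top view shows the cover at about (130,213) with its tongue towards the robot, and the dryer at about (285,178) with the wing near (287,199). The jar is at (232,257), the bottle at (211,143) and the tape at (377,179). I'll zoom in next.

```bash
cat > h.py <<'E'
import numpy as np,cv2
from bench import env
from scipy.spatial.transform import Rotation as R
def cam(n):
    c=env.calibration(n); return c,192/np.tan(np.radians(c["fov_y"]/2)),R.from_quat(c["rotation"])
def unproj(n,uv,z):
    c,f,r=cam(n); uv=np.atleast_2d(uv).astype(float)
    d=r.apply(np.c_[(uv[:,0]-c["cx"])/f,-(uv[:,1]-c["cy"])/f,-np.ones(len(uv))])
    return c["origin"]+d*((z-c["origin"][2])/d[:,2])[:,None]
def proj(n,p):
    c,f,r=cam(n); q=r.inv().apply(np.atleast_2d(p)-c["origin"])
    return np.c_[c["cx"]+f*q[:,0]/-q[:,2],c["cy"]-f*q[:,1]/-q[:,2]]
E
python3 - <<'E'
import cv2,numpy as np
t=cv2.imread("pics/top0.png");s=cv2.imread("pics/side0.png")
c=lambda im,x,y,w,h,k:cv2.resize(im[y:y+h,x:x+w],None,fx=k,fy=k,interpolation=cv2.INTER_CUBIC)
a=np.hstack([c(t,243,130,80,95,5),c(t,98,175,64,80,5)[:,:320][:400] if 0 else cv2.copyMakeBorder(c(t,98,175,64,80,5),0,75,0,0,cv2.BORDER_CONSTANT)])
cv2.imwrite("pics/crop_t.png",a)
b=np.hstack([c(s,243,175,110,80,4),cv2.copyMakeBorder(c(s,168,125,75,50,4),0,120,0,0,cv2.BORDER_CONSTANT)])
cv2.imwrite("pics/crop_s.png",b);print(a.shape,b.shape)
E
```

```text
(475, 720, 3) (320, 740, 3)
```

View pics/crop_t.png

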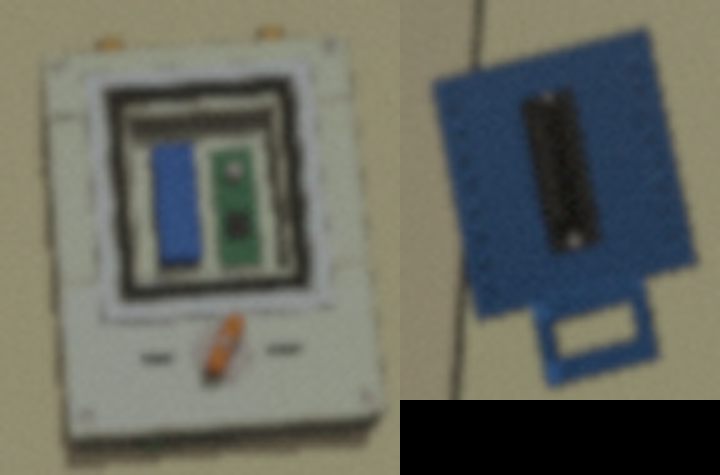

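View pics/crop_s.png

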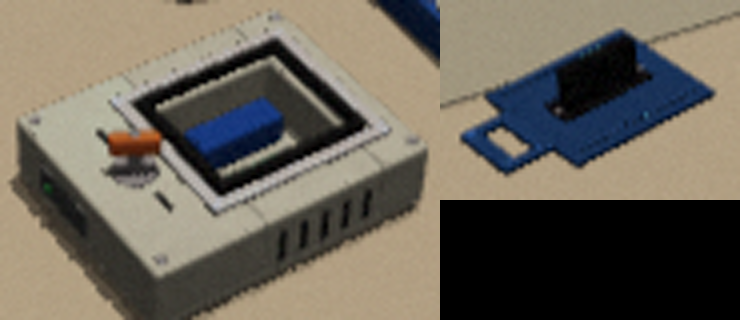

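The zoomed crops give clear deck corners, black marks, frame corners and cover corners. I'll fit the poses using both cameras.

```bash
python3 - <<'E'
from h import *
from scipy.optimize import least_squares
px=lambda a,ox,oy,k:np.array(a,float)/k+np.array([ox,oy])+.5/k-.5
D=[(75,75),(75,-75),(-115,-75),(-115,75)]; Dl=np.array([(x,y,50) for x,y in D]+[(62,55,54),(62,-55,54),(-62,-55,54),(-62,55,54)])/1e3
dt=px([(42,58),(338,38),(382,412),(68,437),(85,80),(318,62),(332,303),(105,322)],243,130,5)
ds=px([(278,12),(428,142),(150,280),(18,122),(275,38),(392,128),(215,212),(115,100)],243,175,4)
Cl=np.array([(62,55,5),(62,-55,5),(-62,-55,5),(-62,55,5),(-102,28,5),(-102,-28,5)])/1e3
ct=px([(35,80),(250,30),(296,265),(80,320),(150,385),(258,355)],98,175,5)
cs=px([(180,30),(275,93),(138,167),(47,92),(20,133),(66,174)],168,125,4)
def P(p,l): return R.from_euler("z",p[2]).apply(l)+[p[0],p[1],0]
def fit(l,t,s,x0):
    for w in ((1,1),(1,0),(0,1)):
        f=lambda p:np.r_[w[0]*(proj("top",P(p,l))-t).ravel(),w[1]*(proj("side",P(p,l))-s).ravel()]
        r=least_squares(f,x0); print(w,r.x.round(4),"rms",np.sqrt(np.mean(r.fun**2)).round(2),np.abs(r.fun).max().round(2))
        if w==(1,1): b=r.x
    return b
d=fit(Dl,dt,ds,[.3,-.1,0]); c=fit(Cl,ct,cs,[.3,.3,0])
w=unproj("top",px([(237,318),(208,378)],243,130,5),.078); v=w[0]-w[1]
print("wing",w.round(4),"len",np.linalg.norm(v),"dir-ang",np.arctan2(v[1],v[0]),"fastener≈",np.arctan2(v[1],v[0])-d[2]-np.pi/2+np.pi)
print("wing axis",P(d,[-.08,0,.078]),"grip",P(c,[0,0,.028]),"slot",P(c,[-.08,0,0]))
ws=px([(110,143),(160,140)],243,175,4);print(unproj("side",ws,.071).round(4))
s=env.sense();print(R.from_quat(s["tool_rot"]).as_matrix().round(3))
for n,u in(("jar",(232,257)),("bot",(211,143)),("tape",(377,179))):print(n,unproj("top",[u],.05 if n!="tape" else .02).round(3))
E
```

```text
(1, 1) [ 0.5961 -0.1519  0.0537] rms 1.01 2.76
(1, 0) [ 0.5967 -0.1518  0.0559] rms 0.63 1.74
(0, 1) [ 0.5953 -0.1525  0.051 ] rms 0.76 2.52
(1, 1) [0.5116 0.225  0.2338] rms 0.53 0.93
(1, 0) [0.5118 0.225  0.2342] rms 0.4 1.0
(0, 1) [0.5114 0.225  0.233 ] rms 0.35 0.86
wing [[ 0.5286 -0.1623  0.078 ]
 [ 0.5007 -0.1481  0.078 ]] len 0.031276594846844974 dir-ang -0.47022848001165884 fastener≈ 1.0468694218701478
wing axis [ 0.51618898 -0.156209    0.078     ] grip [0.51159225 0.22500145 0.028     ] slot [0.43376918 0.20646582 0.        ]
[[ 0.505  -0.148   0.071 ]
 [ 0.5306 -0.1598  0.071 ]]
[[-0.971  0.238 -0.   ]
 [ 0.238  0.971 -0.001]
 [ 0.    -0.001 -1.   ]]
jar [[ 0.387 -0.027  0.05 ]]
bot [[0.663 0.024 0.05 ]]
tape [[ 0.573 -0.382  0.02 ]]
```
Excellent consistency. Wing at angle 1.04 rad: wing direction world angle = 0.054+1.047+... wing line direction: -0.47 mod pi. Need direction world = d.yaw + pi/2 = 1.624 -> -1.517 mod pi. So turn clockwise (viewed from above) by 1.047.

Both cameras agree to within about 1 mm. The fastener is at about 1.05 rad. Now moving above the wing.

Emit:
{"method": "move_tool", "body": {"steps": [{"dx": -0.03,"dy": -0.032,"dz": 0.005},{"dx": -0.03,"dy": -0.032,"dz": 0.005},{"dx": -0.03,"dy": -0.032,"dz": 0.005},{"dx": -0.03,"dy": -0.032,"dz": 0.005},{"dx": -0.03,"dy": -0.032,"dz": 0.005},{"dx": -0.03,"dy": -0.032,"dz": 0.005},{"dx": -0.03,"dy": -0.032,"dz": 0.005},{"dx": -0.03,"dy": -0.032,"dz": 0.005},{"dx": -0.03,"dy": -0.032,"dz": 0.005},{"dx": -0.03,"dy": -0.032,"dz": 0.005},{"dx": -0.03,"dy": -0.032,"dz": 0.005},{"dx": -0.03,"dy": -0.032,"dz": 0.005},{"dx": -0.03,"dy": -0.032,"dz": 0.005},{"dx": -0.03,"dy": -0.032,"dz": 0.005},{"dx": -0.03,"dy": -0.032,"dz": 0.005},{"dx": -0.03,"dy": -0.032,"dz": 0.005},{"dx": -0.03,"dy": -0.032,"dz": 0.005},{"dx": -0.028,"dy": -0.034,"dz": 0.005},{"rz": 0.115},{"rz": 0.115}], "jaw": 0.05, "force": 20}}

```text
t: 2.1
tool_pos: [0.5157, -0.1565, 0.1279]
tool_rot: [0.236, 0.972, 0.0, -0.001]
wrist_force: [-0.5, 0.6, -0.4]
grip_width: 0.0497
finger_force: 0.0
```

```bash
cat >> h.py <<'E'
def rel(x,y,z,yaw):
    "tool-axes shift to a world TCP target, y-axis heading yaw"
    s=env.sense();M=R.from_quat(s["tool_rot"]).as_matrix()
    print("d",(M.T@(np.array([x,y,z])-s["tool_pos"])).round(4),"turn",round(float(np.arctan2(M[1,1],M[0,1])-yaw),4),"tilt",M[:,2].round(4),"f",s["wrist_force"].round(1),"t",s["t"])
E
python3 -c "
from h import *
rel(.5162,-.1562,.064,1.10)"
```

```text
d [-0.0004  0.0006  0.0639] turn -0.0063 tilt [-1.1e-03  5.0e-04 -1.0e+00] f [-0.5  0.6 -0.4] t 2.1
```

Descend, close softly, and check.

Emit:
{"method": "move_tool", "body": {"steps": [{"dz": 0.02},{"dz": 0.02},{"dz": 0.015},{"dz": 0.009},{}], "jaw": 0.05}}

```text
t: 2.6
tool_pos: [0.5151, -0.1553, 0.0636]
tool_rot: [0.233, 0.972, 0.0, -0.001]
wrist_force: [0.3, 0.1, 0.6]
grip_width: 0.0497
finger_force: 0.0
```

Emit:
{"method": "move_tool", "body": {"steps": [{},{},{},{},{}], "jaw": 0, "force": 15}}

```text
t: 3.1
tool_pos: [0.5159, -0.1555, 0.0649]
tool_rot: [0.233, 0.972, -0.0, 0.0]
wrist_force: [-0.2, -0.0, -0.3]
grip_width: 0.0145
finger_force: 0.0
```

```bash
python3 - <<'E'
from h import *
rel(.5162,-.1562,.064,.054)
s=env.snapshot("side")[:,:,::-1];t=env.snapshot("top")[:,:,::-1]
c=lambda im,x,y,w,h,k:cv2.resize(im[y:y+h,x:x+w],None,fx=k,fy=k)
cv2.imwrite("pics/g1.png",np.hstack([c(s,230,130,130,130,3),c(t,240,110,90,130,3)]))
E
```

```text
d [-0.0006 -0.0004  0.0009] turn 1.046 tilt [ 4.e-04 -1.e-04 -1.e+00] f [-0.2 -0.  -0.3] t 3.1
```

View pics/g1.png

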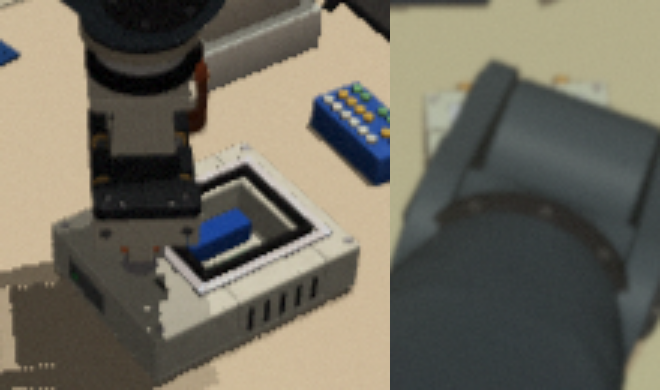

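The fingers straddle the wing, which shows as orange flecks at crop position (125,250). They had not finished closing (14.5 mm), so I'll close them and then turn.

Emit:
{"method": "move_tool", "body": {"steps": [{},{},{}], "jaw": 0, "force": 15}}

```text
t: 3.5
tool_pos: [0.5164, -0.1546, 0.0649]
tool_rot: [0.233, 0.972, 0.001, 0.0]
wrist_force: [4.0, 7.4, 1.1]
grip_width: 0.0088
finger_force: 15.0
```

Emit:
{"method": "move_tool", "body": {"steps": [{"rz": 0.1},{"rz": 0.12},{"rz": 0.12},{"rz": 0.12},{"rz": 0.12},{"rz": 0.12},{"rz": 0.12},{"rz": 0.12},{"rz": 0.106},{},{}]}}

```text
t: 4.6
tool_pos: [0.5171, -0.1542, 0.0649]
tool_rot: [0.688, 0.726, 0.002, 0.0]
wrist_force: [8.9, 11.0, -1.7]
grip_width: 0.0087
finger_force: 15.0
```

```bash
python3 -c "
from h import *
rel(.5162,-.1562,.064,.054)"
```

```text
d [-0.0019 -0.001   0.0009] turn -0.0008 tilt [ 0.0028  0.0016 -1.    ] f [ 8.9 11.  -1.7] t 4.6
```

Open, retreat while turning, and start towards the cover.

Emit:
{"method": "move_tool", "body": {"steps": [{},{},{},{}], "jaw": 0.04}}

```text
t: 5.0
tool_pos: [0.5157, -0.1556, 0.0646]
tool_rot: [0.688, 0.726, -0.0, -0.0]
wrist_force: [0.3, 0.5, -0.4]
grip_width: 0.0357
finger_force: 0.0
```

Emit:
{"method": "move_tool", "body": {"steps": [{"dz": -0.02},{"dz": -0.03},{"dz": -0.03},{"dx": 0.04},{"dx": 0.04},{"dx": 0.04},{"dx": 0.04},{"dx": 0.04},{"dx": 0.04},{"dx": 0.04},{"dx": 0.04},{"dx": 0.04}], "jaw": 0.07}}

```text
t: 6.2
tool_pos: [0.496, 0.2055, 0.1447]
tool_rot: [0.688, 0.726, 0.0, 0.0]
wrist_force: [0.1, -0.5, 0.4]
grip_width: 0.07
finger_force: 0.0
```

```bash
python3 - <<'E'
from h import *
rel(.5116,.225,.1,-1.337)
s=env.snapshot("side")[:,:,::-1];t=env.snapshot("top")[:,:,::-1]
cv2.imwrite("pics/s2.png",s);cv2.imwrite("pics/t2.png",t)
c=lambda im,x,y,w,h,k:cv2.resize(im[y:y+h,x:x+w],None,fx=k,fy=k,interpolation=cv2.INTER_CUBIC)
cv2.imwrite("pics/g2.png",np.hstack([c(s,243,175,100,80,4),c(t,243,155,80,64,5)]))
E
```

```text
d [0.0186 0.0166 0.0447] turn 1.3909 tilt [ 1.e-04 -1.e-04 -1.e+00] f [ 0.1 -0.5  0.4] t 6.2
```

View pics/g2.png

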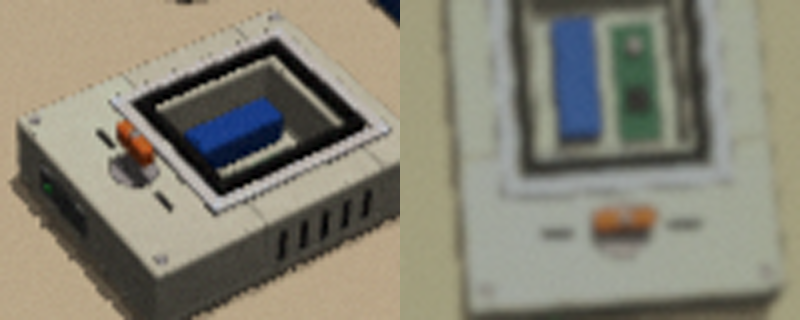

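The wing (orange, about (135,143) in the side crop) now lines up with both black marks. Next is the approach to the handle.

Emit:
{"method": "move_tool", "body": {"steps": [{"dx": 0.0186,"dy": 0.0166,"dz": 0.01,"rz": 0.139},{"dz": 0.01,"rz": 0.139},{"dz": 0.01,"rz": 0.139},{"dz": 0.01,"rz": 0.139},{"dz": 0.005,"rz": 0.139},{"rz": 0.139},{"rz": 0.139},{"rz": 0.139},{"rz": 0.139},{"rz": 0.14},{}], "jaw": 0.07}}

```text
t: 7.4
tool_pos: [0.512, 0.2227, 0.0996]
tool_rot: [0.993, 0.115, -0.0, 0.0]
wrist_force: [-0.1, 0.3, -0.3]
grip_width: 0.07
finger_force: 0.0
```

```bash
python3 -c "
from h import *
rel(.5116,.225,.010,-1.337)"
```

```text
d [ 0.0002 -0.0023  0.0896] turn -0.0027 tilt [-2.e-04 -2.e-04 -1.e+00] f [-0.1  0.3 -0.3] t 7.4
```

Emit:
{"method": "move_tool", "body": {"steps": [{"dy": -0.0023,"dz": 0.03},{"dz": 0.025},{"dz": 0.02},{"dz": 0.013},{}]}}

```text
t: 7.9
tool_pos: [0.5106, 0.2251, 0.0103]
tool_rot: [0.993, 0.118, -0.001, 0.0]
wrist_force: [-0.1, -0.9, 1.2]
grip_width: 0.0697
finger_force: 0.0
```

Emit:
{"method": "move_tool", "body": {"steps": [{},{},{},{},{},{},{},{},{}], "jaw": 0, "force": 50}}

```text
t: 8.8
tool_pos: [0.5114, 0.2258, 0.0117]
tool_rot: [0.993, 0.117, 0.0, -0.0]
wrist_force: [0.8, 1.4, 0.9]
grip_width: 0.0118
finger_force: 50.0
```

```bash
python3 -c "
from h import *
rel(.597,-.151,.15,-1.517)"
```

```text
d [-0.004   0.3863 -0.1384] turn 0.18 tilt [ 0.e+00  1.e-04 -1.e+00] f [0.8 1.4 0.9] t 8.8
```

Gripped at 11.8 mm, so it is on the handle. Lift and carry.

Emit:
{"method": "move_tool", "body": {"steps": [{"dz": -0.02},{"dz": -0.04},{"dz": -0.04},{"dz": -0.038},{},{"dy": 0.03},{"dy": 0.035},{"dy": 0.035},{"dy": 0.035},{"dy": 0.035},{"dy": 0.035},{"dy": 0.035},{"dy": 0.035},{"dy": 0.035},{"dy": 0.035},{"dy": 0.03,"rz": 0.09},{"dy": 0.012,"rz": 0.09},{},{}]}}

```text
t: 10.7
tool_pos: [0.5994, -0.1504, 0.1486]
tool_rot: [1.0, 0.028, -0.001, -0.0]
wrist_force: [0.9, -0.1, -3.3]
grip_width: 0.0117
finger_force: 50.0
```

```bash
python3 - <<'E'
from h import *
rel(.597,-.151,.13,-1.517)
s=env.snapshot("side")[:,:,::-1];t=env.snapshot("top")[:,:,::-1]
c=lambda im,x,y,w,h,k:cv2.resize(im[y:y+h,x:x+w],None,fx=k,fy=k,interpolation=cv2.INTER_CUBIC)
cv2.imwrite("pics/g3.png",np.hstack([c(s,233,115,120,130,3),c(t,233,110,100,130,3)]))
E
```

```text
d [-0.0024  0.0004  0.0186] turn 0.0023 tilt [-1.7e-03  8.0e-04 -1.0e+00] f [ 0.9 -0.1 -3.3] t 10.7
```

View pics/g3.png

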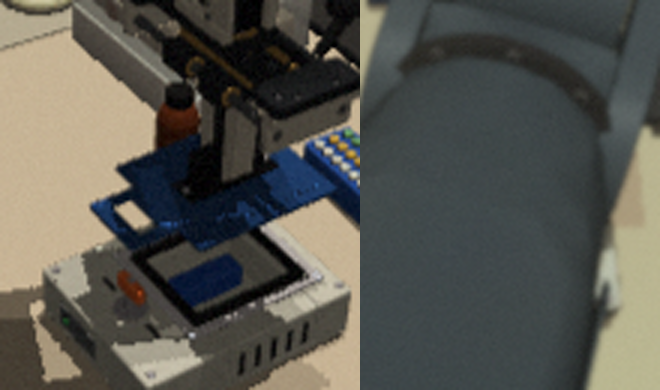

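The cover hangs over the unit and looks level. Its visible corners in the side crop are (338,185), (200,252), (135,245), (92,205) and (118,168). I'll fit its pose to check.

```bash
python3 - <<'E'
from h import *
from scipy.optimize import least_squares
uv=np.array([(338,185),(200,252),(135,245),(92,205),(118,168)])/3+np.array([233,115])-.33
l=np.array([(62,-55,5),(-62,-55,5),(-102,-28,5),(-102,28,5),(-62,55,5)])/1e3
for pit in (0,1):
    f=lambda p:(proj("side",R.from_euler("zyx",[p[2],pit*p[3],pit*p[4]]).apply(l)+[p[0],p[1],.1369])-uv).ravel()
    r=least_squares(lambda p:np.r_[f(p),p[3:]*5],[.6,-.15,.05,0,0]);print(r.x.round(4),r.fun.round(2))
E
```

```text
[ 0.6006 -0.1515  0.0648  0.      0.    ] [ 0.77  0.49  0.91 -1.1  -0.51  1.04 -0.56 -0.07 -0.63 -0.59  0.    0.  ]
[ 0.601  -0.1515  0.0576 -0.0095 -0.0062] [ 0.91  0.27  0.75 -1.15 -0.66  1.08 -0.53  0.05 -0.47 -0.49 -0.05 -0.03]
```

Emit:
{"method": "move_tool", "body": {"steps": [{"dx": -0.0033,"dz": 0.015},{"dz": 0.02},{"dz": 0.015},{}]}}

```text
t: 11.2
tool_pos: [0.5955, -0.1502, 0.0976]
tool_rot: [1.0, 0.028, -0.002, -0.001]
wrist_force: [-0.5, 1.5, -1.3]
grip_width: 0.0114
finger_force: 50.0
```

```bash
python3 -c "
from h import *
rel(.596,-.151,.066,-1.517)"
```

```text
d [0.0005 0.0009 0.0316] turn 0.0015 tilt [-0.0035  0.0012 -1.    ] f [-0.5  1.5 -1.3] t 11.2
```

Emit:
{"method": "move_tool", "body": {"steps": [{"dz": 0.005},{"dz": 0.005},{"dz": 0.005},{"dz": 0.003},{}]}}

```text
t: 11.7
tool_pos: [0.5965, -0.1511, 0.0813]
tool_rot: [1.0, 0.027, -0.0, -0.0]
wrist_force: [0.4, -0.2, -3.0]
grip_width: 0.0115
finger_force: 50.0
```

```bash
python3 - <<'E'
from h import *
rel(.596,-.151,.066,-1.517)
s=env.snapshot("side")[:,:,::-1]
cv2.imwrite("pics/g4.png",cv2.resize(s[115:255,233:363],None,fx=4,fy=4,interpolation=cv2.INTER_CUBIC))
E
```

```text
d [-0.0005 -0.0002  0.0153] turn -0.0 tilt [-5.e-04  2.e-04 -1.e+00] f [ 0.4 -0.2 -3. ] t 11.7
```

View pics/g4.png

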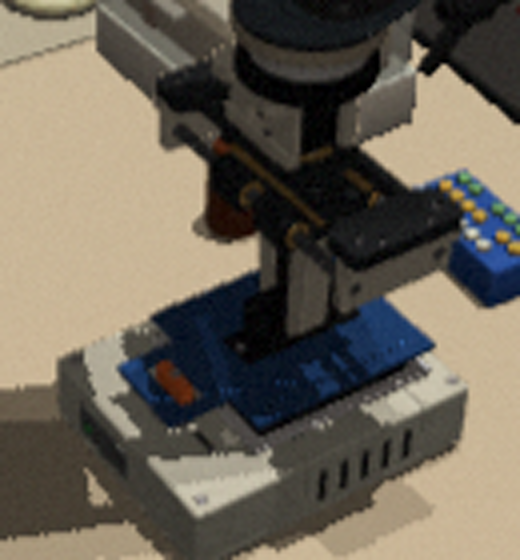

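The wing (about (172,382)) is coming up through the slot with no side force. Lowering onto the seal.

Emit:
{"method": "move_tool", "body": {"steps": [{"dz": 0.004},{"dz": 0.004},{"dz": 0.003},{"dz": 0.002},{"dz": 0.001},{},{}]}}

```text
t: 12.45
tool_pos: [0.5967, -0.1512, 0.0679]
tool_rot: [1.0, 0.027, 0.0, 0.0]
wrist_force: [-2.4, 0.6, 2.6]
grip_width: 0.0115
finger_force: 50.0
```

Emit:
{"method": "move_tool", "body": {"steps": [{"dz": 0.001},{"dz": 0.001},{},{}]}}

```text
t: 12.85
tool_pos: [0.5968, -0.1512, 0.0661]
tool_rot: [1.0, 0.027, 0.0, 0.0]
wrist_force: [-2.7, 0.9, 7.3]
grip_width: 0.0116
finger_force: 50.0
```

Emit:
{"method": "move_tool", "body": {"steps": [{"dz": 0.001},{"dz": 0.0005},{},{}]}}

```text
t: 13.25
tool_pos: [0.5968, -0.1512, 0.0656]
tool_rot: [1.0, 0.027, 0.0, 0.0]
wrist_force: [-9.5, 2.6, 17.1]
grip_width: 0.0117
finger_force: 50.0
```

Emit:
{"method": "move_tool", "body": {"steps": [{"dz": 0.001},{},{}]}}

```text
t: 13.55
tool_pos: [0.5968, -0.1512, 0.0656]
tool_rot: [1.0, 0.027, 0.0, 0.0]
wrist_force: [-12.4, 3.7, 27.9]
grip_width: 0.0117
finger_force: 50.0
```

The cover is bottomed on the frame with about 28 N. One last check.

Emit:
{"method": "move_tool", "body": {"steps": [{},{},{}]}}

```text
t: 13.85
tool_pos: [0.5968, -0.1512, 0.0656]
tool_rot: [1.0, 0.027, 0.0, 0.0]
wrist_force: [-13.0, 4.5, 27.5]
grip_width: 0.0118
finger_force: 50.0
```

```bash
python3 - <<'E'
from h import *
s=env.snapshot("side")[:,:,::-1]
cv2.imwrite("pics/g5.png",cv2.resize(s[115:265,183:383],None,fx=4,fy=4,interpolation=cv2.INTER_CUBIC))
E
```

```text
(no output)
```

View pics/g5.png

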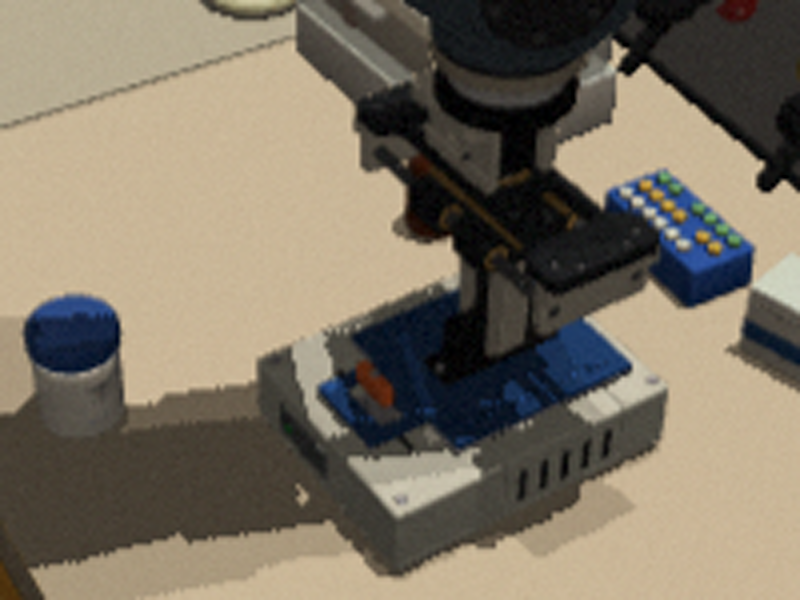

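The cover sits flat, the wing stands up through the slot at (375,385), and the jar and bottle are undisturbed.

```bash
python3 -c "
from bench import env
print(env.hand_in())"
```

```text
the job is handed in; nothing more can be done
None
```

I handed the job in at about 14 s: the fastener is lined up with the marks, and the cover is seated with the wing up through the slot and held against the frame with about 28 N; the hand-in did not return a verdict.

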